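Zero a bench photometer with its sunken trim knob

TASK

The blank is already in the photometer and it has to be zeroed. Shut the lid of its sample chamber fully to keep the light out, then turn the small zero knob down in its round well until the meter needle lies on the zero line, the long thick line at the left end of the scale. Let go of everything and leave the glassware beside the instrument where it stands.

Things in the scene. Friction and masses are not known exactly. Their poses are not given: they have to be found in the camera images.
- photometer: the photometer: fixed pale instrument, 200 deep (x) by 220 wide (y), origin at the centre of its underside, +x to its back, +y to its left. Flat metal front panel at z 60, x -92 to 0: lid at left, well at right; nothing there over z 72 once the lid is shut. Back half: black-framed meter leaning 0.26 rad to the front, z 61 at x 0 to 100 at the back; lengths in mm
- well_floor (a point): centre of the floor of the round black-lined well, at x -50, y -57, z 38 in the photometer's frame. The well is 74 in inner diameter, its rim at z 61; the zero knob stands upright in its middle, leaving 27 for a finger between knob and wall all round; lengths in mm
- knob_top (a point): centre of the top of the zero knob, z 57: round ribbed metal knob, 19 diameter, 19 tall, sunk in the well. It turns about the vertical, stays where it is left (friction 0.04 N m) and has 2.9 rad of travel between stops. Grasp it from above; more than one grasp may be needed; lengths in mm
- lid (a joint): opening of the chamber lid, rad: 0 = shut on the panel, grows as its front edge rises; starts at 0.45 to 0.85. Black plate 84 deep, 82 wide, 9 thick, small tab at the front. Hinge line along y at x -6, z 61.5 in the photometer's frame, middle at y +56. Stiff hinge (0.07 N m), stays where it is left: press its top face down fully (not its edge). Shut, its top is at z 72; lengths in mm
- lid_edge (a point): top of the lid's front edge at its middle, 86 mm from the hinge line; it moves with the lid
- needle (a joint): meter reading, rad: 0 = needle on the zero line, positive = right of it (up-scale); marks every 0.1 rad, longer ones every 0.5, up to 1.2. Turning the knob anticlockwise seen from above lowers it by 0.45 rad per rad of knob, clockwise raises it; the needle stays where the knob puts it. It starts at 0.36 to 0.99. The lid does not move it
- needle_tip (a point): tip of the thin dark needle, 54 mm from its pivot, over the sloping meter face
- needle_pivot (a point): the needle's pivot, at the middle of the meter's front edge, in the plane of the needle; does not move
- zero_line (a point): point of the zero line (long thick mark at the left end of the scale, 0.5 rad left of the middle) where the needle tip lies when the reading is zero; 54 mm from the pivot
- flask: conical flask with red-brown rubber stopper, 64 mm wide, 106 mm tall, loose, left of the instrument; origin at its underside. Leave it standing
- beaker: small glass beaker, 56 mm wide, 69 mm tall, loose, left of the instrument; origin at its underside. Leave it standing
- vial: small capped sample vial, 24 mm wide, 52 mm tall, loose, left of the instrument; origin at its underside. Leave it standing

How it is judged (in metres and radians):
On the way, in this order (a step that is already met when the one before it is completed fails the run):
1. the chamber lid is shut (value of joint lid below 0.04 rad), for 0.2 s.
2. with the lid shut, the needle is brought to the zero line (value of joint lid below 0.04 rad and value of joint needle between -0.055 and 0.055 rad), for 0.2 s.
At the end, for the whole second after the job is handed in: the lid is shut (within 0.04 rad) and the needle rests on the zero line within half a scale mark (0.055 rad, 3 mm at its tip) (all of step 2 and velocity of joint needle between -0.05 and 0.05 rad/s); the robot touches nothing.
It fails at once if the flask, beaker or vial beside the instrument is shifted by more than 25 mm or tipped over (distance of any of flask, beaker, vial from where it was at the start of the episode above 0.025 m or angle between any of flask, beaker, vial's own z axis and vertical above 0.5 rad).
It also fails if it takes over 64 s, if anything falls off the work surface, if the arm or the gripper's body presses on something with over 40 N, if the wrist force passes 120 N, or if a joint passes its speed limit or range.

ROBOT

A 6-joint arm with a two-finger parallel gripper is mounted at the origin on a cart in front of the work surface, level with it; the furniture and walls round the work are solid. World frame = base frame: x ahead of the robot, y to its left, z up, the work surface at z = 0. Lengths are in mm, angles in rad, forces in N, time in s.
With the tool pointing down it reaches from about 350 to 800 mm from the base axis. Payload 7.3 kg.
Tool frame: the origin (TCP) lies at the very end of the fingers, on their centre line; the grasp point (between the pads) lies tcp_to_grasp behind it (tcp_to_grasp is the distance from the TCP to the grasp point, in mm); z points along the fingers, y is the line along which they close (so a half turn about z gives the same grasp; the last joint's range is limited). The gripper opens to 85 mm and grips with 20 to 120 N. Pads are 22 mm wide; open, the fingers measure 114 mm over their backs; the gripper's body (76 mm by 85 mm) begins 54 mm behind the grasp point. The pads swing forward as they close: fully open they stand 13 mm farther back than shut.
Start: joints at [-1.281, 0.342, 1.524, -0, 1.275, -0.146], TCP at [221.645, -475.939, 231.322] pointing down, gripper open.
Joint ranges: [-2.53, 2.53], [-0.77, 2.02], [0.04, 2.7], [-1, 4.14], [0.28, 2.66], [-3.11, 3.11]. Speed limits (rad/s): [2.57, 2.57, 3.14, 3.14, 3.14, 3.14].

INTERFACE

Orientations are given as a unit quaternion [x, y, z, w].
In Python, from bench import state, get_image, camera_params, sign_off, recognise, regions_of, tcp_to_grasp gives the robot as it stands. The module is installed in compiled form; this text tells all that it offers.
- The arm moves only by the tool servo_tool, never from a script. Its argument "steps" is a list of rows, each an object with "travel": the shift along the tool's x, y, z in m, a list of three; "angular": the turn, a rotation vector about the tool's x, y, z in degrees, a list of three; "gripper": the finger opening in m, from 0 to 0.0854. In form: [{"travel": [tx, ty, tz], "angular": [rx, ry, rz], "gripper": gripper}, ...]. A call has 1 to 12 rows; each row is the pose to reach, as a shift and turn from the pose commanded when the call began, along the tool's axes at that moment; what a row does not reach only later rows make up. A row lasts 1/12 s, in which the tool goes at most 41.7 mm and 7.16 degrees, less where a joint would pass 70% of its speed; a pose out of reach is approached as far as the arm can. A call with a gripper value outside its range is refused whole. The fingers move at their own pace and stop on an object; "grip_force" is the grip in N (left out, the last holds). Time passes only in rows, so rows that repeat a pose let the fingers close. It gives the time, the measured TCP pose, the force, the opening and the grip force at its end, in the units of the state.
- state(): the state, without advancing time (a new reading comes with each control period).
- get_image(name): name is "scene" or "top"; returns (picture, depth): 384x512x3 uint8, red, green, blue; 384x512 float32, mm along the optical axis (not along the pixel's ray), 0 where there is no reading.
- camera_params(name): a dict with "mtx" (3x3 intrinsics, pixels), "dist" ([k1, k2, p1, p2, k3] as OpenCV has them; the pictures are not rectified), "world_to_cam" (4x4, takes a point from world to camera coordinates). Camera axes: x right, y down, z forward; pixel columns grow to the right and rows downward; lengths in mm; the calibration is good to about 2 mm. A picture is of the moment at which its call begins. camera_params takes no time and is no camera call.
- sign_off(): hands the job in; it is judged then, once.
Trained networks look in the newest picture that a camera, given by its name, has taken for a name from the list of things; names that differ only in an ending like _2 or _b are one class to them, and where a whole thing is asked for, a point or a joint stands for the part that bears it (a point fixed in the world has none). Each returns a list of dicts, best first, with "score" (0 to 1); they miss things now and then, are a little off and sometimes report something else, mostly with a low value. They report only what shows in the picture. A call takes as long as a camera call.
- recognise(camera, query): "position" ([x, y, z] in mm, in the coordinates of the camera as it stood for that picture, good to about 4 mm: the middle of the surface that is visible of it).
- regions_of(camera, query): "pixels" (384x512 bool, what is visible of it).
The state is a dict: "clock": time; "qpos": joint angles; "qd": joint speeds; "joint_efforts": joint torques, N m; "ee_pos": TCP position; "ee_rot": TCP orientation; "force": force on the tool from outside, world axes, zero at the start; "moment": the same for the moment, N m; "width": finger opening in mm; "gripper_force": force on a finger pad.
Only numpy, scipy, OpenCV 4.12 (cv2) and the standard library are available. Lean on these libraries where they do the work, as an engineer would, in place of code of your own. Each camera call takes 0.05 s, during which the arm holds its last target. There are 200 camera calls.

## Working session

There is one attempt and no reset: what is moved stays moved. The work goes in short steps, Python scripts to look and compute and a tool call to move; the robot and the scene stay as the last step left them, time stands still between calls to the robot, and variables do not carry over. Pictures are saved under pics/ and viewed, at most 10 in all, crops included, and the job is handed in when it is done.

Besides the shell and the picture viewer there is one more tool, called in YAML: its name, and indented under it one key for each argument. servo_tool: Moves the arm, as the interface text tells. Its arguments: {"type":"object","properties":{"steps":{"type":"array"},"grip_force":{"type":"number"}},"required":["steps"]}

```bash
mkdir -p pics
cat > h.py <<'E'
import numpy as np,cv2
from bench import *
from scipy.spatial.transform import Rotation as R
def w2c(c): return np.array(camera_params(c)["world_to_cam"])
def toW(c,p): return (np.linalg.inv(w2c(c))@np.append(p,1))[:3]
def px(c,P):
    k=camera_params(c);T=w2c(c)
    return cv2.projectPoints(np.array(P,float).reshape(-1,1,3),cv2.Rodrigues(T[:3,:3])[0],T[:3,3],np.array(k["mtx"]),np.array(k["dist"],float))[0].reshape(-1,2)
def deproj(c,uv,d):
    k=camera_params(c);n=cv2.undistortPoints(np.array([[uv]],float),np.array(k["mtx"]),np.array(k["dist"],float))[0,0]
    return toW(c,[n[0]*d,n[1]*d,d])
E
python3 - <<'E'
from h import *
np.set_printoptions(precision=1,suppress=True)
for c in("top","scene"):
    im,d=get_image(c);cv2.imwrite(f"pics/{c}0.png",im[...,::-1]);np.save(f"pics/{c}0.npy",d)
    for q in ["photometer","knob_top","lid","lid_edge","needle_tip","needle_pivot","zero_line","flask","beaker","vial"]:
        r=recognise(c,q)[:2]
        print(c,q,[(round(x["score"],2),toW(c,x["position"])) for x in r])
s=state();print(s["clock"],s["ee_pos"],s["ee_rot"],s["width"],tcp_to_grasp)
E
```

```text
top photometer [(0.71, array([514.6, 192.6,  75.7]))]
top knob_top []
top lid [(0.74, array([449.5, 183.2, 104.1])), (0.68, array([324. , 168.9,  47.6]))]
top lid_edge [(0.85, array([450.3, 178.2, 105.2]))]
top needle_tip [(0.48, array([515.8, 195.2,  72.7]))]
top needle_pivot [(0.94, array([513.2, 197.5,  74.5]))]
top zero_line [(0.97, array([513.3, 196. ,  72.3]))]
top flask [(0.84, array([370.4, 318.2,  39.1]))]
top beaker [(0.8, array([313.2, 237.6,   2.2])), (0.18, array([370.7, 319.8,  38. ]))]
top vial [(0.72, array([514.4, 194.4,  73.9])), (0.46, array([324.8, 168.7,  50.4]))]
scene photometer [(0.57, array([469.1, 214.2,  73. ]))]
scene knob_top [(0.53, array([547.3, 125.7,  51.2])), (0.34, array([446. , 190.5, 104. ]))]
scene lid [(0.96, array([445.7, 185.7, 102.7])), (0.3, array([356.7, 333.8,  41.8]))]
scene lid_edge [(0.69, array([445.2, 187.1, 104.6])), (0.52, array([463.8, 212.7,  70.7]))]
scene needle_tip []
scene needle_pivot [(0.93, array([470.8, 213.3,  71.9])), (0.19, array([444.4, 190.9, 107.4]))]
scene zero_line [(0.92, array([463.8, 215.2,  72. ]))]
scene flask []
scene beaker [(0.71, array([312.5, 234.3,  46.8])), (0.42, array([442.6, 188.1, 104.5]))]
scene vial [(0.46, array([314.2, 170.8,  34.5]))]
1.1 [ 221.7 -475.9  231.3] [1.  0.2 0.  0. ] 85.63893055887894 18.700000000000003
```

```bash
ls pics
```

```text
scene0.npy
scene0.png
top0.npy
top0.png
```

View pics/top0.png

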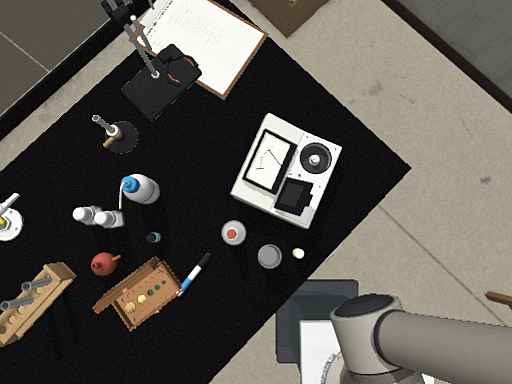

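View pics/scene0.png

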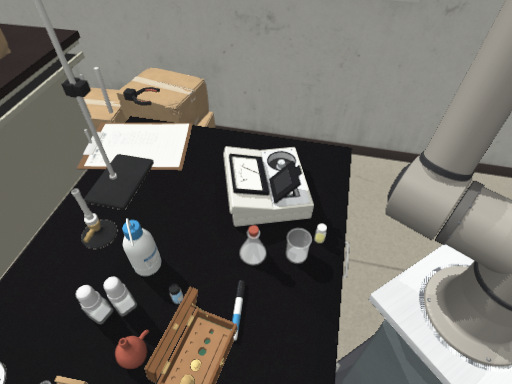

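The top view shows the photometer at (285,170): well (316,158), lid (294,195), meter (268,160), with flask (233,232), beaker (269,256) and vial (299,253) beside it. I'll zoom in.

Run:
```python
from h import *
np.set_printoptions(precision=1,suppress=True)
im=cv2.imread("pics/top0.png");d=np.load("pics/top0.npy")
cv2.imwrite("pics/z0.png",cv2.resize(im[105:235,225:350],None,fx=4.6,fy=4.6,interpolation=cv2.INTER_CUBIC))
k=camera_params("top");T=w2c("top");print(np.linalg.inv(T)[:3])
for uv in [(316,158),(294,195),(268,160),(325,165),(245,194),(310,215),(300,170)]:print(uv,deproj("top",uv,d[uv[1],uv[0]]))
```

```text
[[ -0.   -1.    0.1 363.4]
 [ -1.    0.   -0.  276. ]
 [  0.   -0.1  -1.  931.4]]
(316, 158) [550.9 117.7  57.5]
(294, 195) [453.9 179.8 108.1]
(268, 160) [541.6 237.2  80.9]
(325, 165) [537.1  92.   37.8]
(245, 194) [460.2 292.6  77.8]
(310, 215) [410.7 136.5  58.8]
(300, 170) [520.5 158.3  60.7]
```

View pics/z0.png

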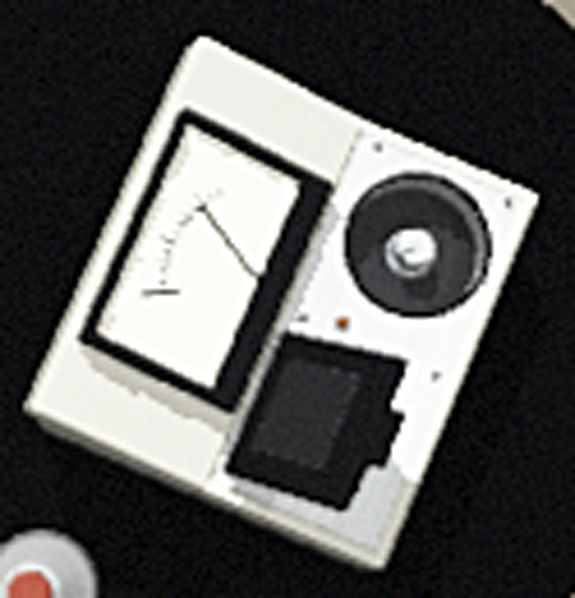

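```bash
cat >> h.py <<'E'
def ray(c,uv,z):
    a=deproj(c,uv,500);b=deproj(c,uv,900);t=(z-a[2])/(b[2]-a[2]);return a+t*(b-a)
def tw(P,q):  # photometer->world, q=(x,y,yaw)
    P=np.atleast_2d(P).astype(float);c,s=np.cos(q[2]),np.sin(q[2])
    return np.c_[q[0]+c*P[:,0]-s*P[:,1],q[1]+s*P[:,0]+c*P[:,1],P[:,2]]
def meter(r,rad=54,h=0,x0=8):
    # reading -> photometer frame; middle is reading .5; up-slope tilt .26?
    a=.5-r; u=rad*np.cos(a); return None
E
python3 - <<'E'
from h import *
from scipy.optimize import least_squares
np.set_printoptions(precision=3,suppress=True)
z=lambda x,y:(225+(x+.5)/4.6-.5,105+(y+.5)/4.6-.5)
W=ray("top",z(418,245),61);K=ray("top",z(409,249),57)
fr=ray("top",z(538,195),60);fl=ray("top",z(385,568),60)
print(W,K,fr,fl,np.linalg.norm(fr-fl))
yaw=np.arctan2(*(fl-fr)[1::-1])-np.pi/2;print(yaw)
M=np.array([(-50,-57,61),(-100,-110,60),(-100,110,60)]);O=np.array([W,fr,fl])
f=lambda q:((tw(M,q)-O)*np.array([[3],[1],[1]]))[:,:2].ravel()
q=least_squares(f,[530,190,yaw]).x;print(q,f(q));np.save("q.npy",q)
# needle: plane fit approx sloped face, z=61+.27*(x)
c,s=np.cos(q[2]),np.sin(q[2]);Rm=np.array([[c,-s,0],[s,c,0],[0,0,1]])
def onface(uv,off=2):
    a=Rm.T@(deproj("top",uv,500)-[q[0],q[1],0]);b=Rm.T@(deproj("top",uv,900)-[q[0],q[1],0])
    g=lambda p:p[2]-61-off-np.tan(.26)*p[0]
    t=g(a)/(g(a)-g(b));return a+t*(b-a)
for n,p in dict(pivot=(258,275),tip=(202,205),z0=(145,292),z1=(178,292)).items():print(n,onface(z(*p)))
pv=onface(z(258,275));
for p in[(202,205),(145,292),(178,292)]:
    v=onface(z(*p))-pv;print(.5+np.arctan2(-v[1],v[0]/np.cos(.26)),np.linalg.norm(v))
# lid
for uv in[(294,195)]:pass
L=recognise("scene","lid_edge")
d=np.load("pics/top0.npy")
for p in[(400,370),(385,420),(375,350),(300,400),(260,450),(300,360)]:
    uv=z(*p);w=deproj("top",uv,d[round(uv[1]),round(uv[0])]);pp=Rm.T@(w-[q[0],q[1],0]);print(w,pp,np.arctan2(pp[2]-61.5,-6-pp[0]))
print(R.from_quat(state()["ee_rot"]).as_matrix())
E
```

```text
[550.539 119.609  61.   ] [549.237 123.781  57.   ] [577.792  54.227  60.   ] [379.402 141.641  60.   ] 216.79432189587106
1.1557705556794042
[518.862 188.613   1.152] [ 0.25   0.461  0.936 -1.688 -1.687  0.306]
pivot [21.636 -6.021 68.756]
tip [ 63.083 -26.238  79.781]
z0 [71.746 28.634 82.086]
z1 [56.255 20.998 77.965]
0.9404929708035896 47.41469552869487
-0.08915093325926338 62.36696503810666
-0.14621533482611415 44.869844895929546
[474.281 141.897 125.917] [-60.802  21.748 125.917] 0.8658816852961977
[448.926 151.08  133.545] [-62.715  48.647 133.545] 0.903893814802259
[485.976 152.105 114.297] [-46.722  15.211 114.297] 0.9138032799268603
[463.627 187.681  93.62 ] [-23.299  50.089  93.62 ] 1.0767685605237651
[439.077 207.686  84.912] [-14.998  80.651  84.912] 1.203872060459393
[485.429 186.324  84.594] [-15.678  29.618  84.594] 1.1739653382732724
[[ 0.907  0.422  0.   ]
 [ 0.422 -0.907 -0.   ]
 [-0.     0.    -1.   ]]
```

```bash
cat >> h.py <<'E'
def go(P,yaw=None):
    s=state();M=R.from_quat(s["ee_rot"]).as_matrix()
    t=M.T@(np.array(P)-s["ee_pos"])/1000
    y0=np.arctan2(M[1,0],M[0,0]);print("travel",np.round(t,4),"rz",None if yaw is None else np.round(-np.degrees(yaw-y0),1),"t",s["clock"],"yaw",round(y0,3))
E
python3 - <<'E'
from h import *
np.set_printoptions(precision=1,suppress=True)
q=np.load("q.npy")
for c in("top","scene"):
    d=np.load(f"pics/{c}0.npy");k=tw([-50,-57,57],q)[0];u0,v0=px(c,k)[0].round().astype(int)
    P=np.array([deproj(c,(u,v),d[v,u]) for v in range(v0-12,v0+13) for u in range(u0-12,u0+13) if d[v,u]>0])
    r=np.hypot(*(P-k)[:,:2].T);m=(P[:,2]>52)&(P[:,2]<64)&(r<18)
    print(c,k,(u0,v0),m.sum(),P[m].mean(0) if m.any() else None, (P[m].min(0)+P[m].max(0))/2 if m.any() else None)
print(tw([[-35,50,180],[-72,50,72]],q));go(tw([-35,50,180],q)[0],q[2])
E
```

```text
top [550.6 119.8  57. ] (np.int64(315), np.int64(158)) 49 [551.  121.7  56.7] [550.4 121.2  56.3]
scene [550.6 119.8  57. ] (np.int64(282), np.int64(161)) 36 [548.2 124.8  56.3] [548.8 124.2  55.7]
[[459.  177.  180. ]
 [443.9 143.1  72. ]]
travel [ 0.5 -0.5  0.1] rz -41.1 t 1.15 yaw 0.436
```

servo_tool:
  steps:
    - {"travel": [0.491,-0.492,0.05],"angular": [0,0,-41],"gripper": 0.0}
    - {"travel": [0.491,-0.492,0.05],"angular": [0,0,-41],"gripper": 0.0}
    - {"travel": [0.491,-0.492,0.05],"angular": [0,0,-41],"gripper": 0.0}
    - {"travel": [0.491,-0.492,0.05],"angular": [0,0,-41],"gripper": 0.0}
    - {"travel": [0.491,-0.492,0.05],"angular": [0,0,-41],"gripper": 0.0}
    - {"travel": [0.491,-0.492,0.05],"angular": [0,0,-41],"gripper": 0.0}
    - {"travel": [0.491,-0.492,0.05],"angular": [0,0,-41],"gripper": 0.0}
    - {"travel": [0.491,-0.492,0.05],"angular": [0,0,-41],"gripper": 0.0}
    - {"travel": [0.491,-0.492,0.05],"angular": [0,0,-41],"gripper": 0.0}
    - {"travel": [0.491,-0.492,0.05],"angular": [0,0,-41],"gripper": 0.0}
    - {"travel": [0.491,-0.492,0.05],"angular": [0,0,-41],"gripper": 0.0}
    - {"travel": [0.491,-0.492,0.05],"angular": [0,0,-41],"gripper": 0.0}

```text
clock: 2.15
ee_pos: [392.3, -5.2, 195.6]
ee_rot: [0.839, 0.544, 0.0, 0.0]
force: [0.6, -1.2, 0.2]
width: -0.3
gripper_force: 0.0
```

Run:
```python
from h import *
np.set_printoptions(precision=4,suppress=True)
q=np.load("q.npy");print(state()["ee_pos"],state()["qpos"])
go(tw([-35,50,180],q)[0],q[2])
```

```text
[392.3316  -5.1623 195.6398] [-0.209   0.1356  1.9114 -0.0001  1.0934  0.2105]
travel [ 0.1935 -0.0133  0.0156] rz -0.1 t 2.15 yaw 1.151
```

servo_tool:
  steps:
    - {"travel": [0.193,-0.013,0.015],"angular": [0,0,0],"gripper": 0.0}
    - {"travel": [0.193,-0.013,0.015],"angular": [0,0,0],"gripper": 0.0}
    - {"travel": [0.193,-0.013,0.015],"angular": [0,0,0],"gripper": 0.0}
    - {"travel": [0.193,-0.013,0.015],"angular": [0,0,0],"gripper": 0.0}
    - {"travel": [0.193,-0.013,0.015],"angular": [0,0,0],"gripper": 0.0}
    - {"travel": [0.193,-0.013,0.015],"angular": [0,0,0],"gripper": 0.0}
    - {"travel": [0.193,-0.013,0.015],"angular": [0,0,0],"gripper": 0.0}

```text
clock: 2.73
ee_pos: [458.6, 175.5, 179.9]
ee_rot: [0.838, 0.546, -0.0, -0.0]
force: [-0.0, -0.5, -0.7]
width: 0.1
gripper_force: 0.0
```

Run:
```python
from h import *
np.set_printoptions(precision=4,suppress=True)
q=np.load("q.npy");print(state()["ee_pos"],state()["force"])
go(tw([-35,50,100],q)[0],q[2]);go(tw([-72,50,72],q)[0],q[2])
```

```text
[458.5548 175.4674 179.9268] [-0.0357 -0.5172 -0.6782]
travel [ 0.0016 -0.0002  0.0799] rz 0.1 t 2.7333 yaw 1.154
travel [-0.0354 -0.0003  0.108 ] rz 0.1 t 2.7333 yaw 1.154
```

servo_tool:
  steps:
    - {"travel": [0,0,0.03],"angular": [0,0,0],"gripper": 0.0}
    - {"travel": [0,0,0.05],"angular": [0,0,0],"gripper": 0.0}
    - {"travel": [0,0,0.06],"angular": [0,0,0],"gripper": 0.0}
    - {"travel": [0,0,0.068],"angular": [0,0,0],"gripper": 0.0}
    - {"travel": [0,0,0.076],"angular": [0,0,0],"gripper": 0.0}
    - {"travel": [0,0,0.084],"angular": [0,0,0],"gripper": 0.0}
    - {"travel": [-0.006,0,0.089],"angular": [0,0,0],"gripper": 0.0}
    - {"travel": [-0.013,0,0.094],"angular": [0,0,0],"gripper": 0.0}
    - {"travel": [-0.02,0,0.099],"angular": [0,0,0],"gripper": 0.0}
    - {"travel": [-0.027,0,0.103],"angular": [0,0,0],"gripper": 0.0}
    - {"travel": [-0.032,0,0.106],"angular": [0,0,0],"gripper": 0.0}
    - {"travel": [-0.032,0,0.107],"angular": [0,0,0],"gripper": 0.0}

```text
clock: 3.73
ee_pos: [444.8, 144.0, 72.9]
ee_rot: [0.839, 0.544, -0.001, -0.0]
force: [-1.4, 0.0, -0.4]
width: -0.1
gripper_force: 0.4
```

servo_tool:
  steps:
    - {"travel": [0,0,0.001],"angular": [0,0,0],"gripper": 0.0}
    - {"travel": [0,0,0.002],"angular": [0,0,0],"gripper": 0.0}
    - {"travel": [0,0,0.002],"angular": [0,0,0],"gripper": 0.0}

```text
clock: 3.98
ee_pos: [445.8, 145.2, 71.4]
ee_rot: [0.839, 0.544, 0.0, 0.0]
force: [0.5, 0.4, 0.3]
width: -0.1
gripper_force: 0.0
```

servo_tool:
  steps:
    - {"travel": [0,0,0.001],"angular": [0,0,0],"gripper": 0.0}
    - {"travel": [0,0,0.0015],"angular": [0,0,0],"gripper": 0.0}
    - {"travel": [0,0,0.0015],"angular": [0,0,0],"gripper": 0.0}

```text
clock: 4.23
ee_pos: [445.9, 145.3, 70.4]
ee_rot: [0.839, 0.545, 0.0, 0.0]
force: [-0.9, -0.7, 6.5]
width: 0.2
gripper_force: 2.8
```

servo_tool:
  steps:
    - {"travel": [0,0,-0.03],"angular": [0,0,0],"gripper": 0.0}
    - {"travel": [0,0,-0.07],"angular": [0,0,0],"gripper": 0.032}
    - {"travel": [-0.103,0.107,-0.1],"angular": [0,0,118],"gripper": 0.032}
    - {"travel": [-0.103,0.107,-0.1],"angular": [0,0,118],"gripper": 0.032}
    - {"travel": [-0.103,0.107,-0.1],"angular": [0,0,118],"gripper": 0.032}
    - {"travel": [-0.103,0.107,-0.1],"angular": [0,0,118],"gripper": 0.032}
    - {"travel": [-0.103,0.107,-0.1],"angular": [0,0,118],"gripper": 0.032}
    - {"travel": [-0.103,0.107,-0.1],"angular": [0,0,118],"gripper": 0.032}
    - {"travel": [-0.103,0.107,-0.1],"angular": [0,0,118],"gripper": 0.032}
    - {"travel": [-0.103,0.107,-0.1],"angular": [0,0,118],"gripper": 0.032}
    - {"travel": [-0.103,0.107,-0.1],"angular": [0,0,118],"gripper": 0.032}
    - {"travel": [-0.103,0.107,-0.1],"angular": [0,0,118],"gripper": 0.032}

```text
clock: 5.23
ee_pos: [501.5, 7.6, 169.8]
ee_rot: [0.999, -0.052, -0.0, -0.0]
force: [0.0, 0.0, -0.7]
width: 32.1
gripper_force: 0.0
```

Run:
```python
from h import *
np.set_printoptions(precision=4,suppress=True)
q=np.load("q.npy")
im,d=get_image("top");np.save("pics/top1.npy",d)
cv2.imwrite("pics/z1.png",cv2.resize(im[105:235,225:350,::-1],None,fx=4.6,fy=4.6,interpolation=cv2.INTER_CUBIC))
z=lambda x,y,h:deproj("top",*(lambda u:(u,d[u[1],u[0]]))(tuple(px("top",tw([x,y,h],q))[0].round().astype(int))))
for x in(-75,-50,-25):
    print([z(x,y,72)[2].round(1) for y in(30,55,80)])
im2,d2=get_image("scene");cv2.imwrite("pics/s1.png",im2[...,::-1])
for c,D in(("top",d),("scene",d2)):
    print(c,[(r["score"],toW(c,r["position"])) for r in recognise(c,"knob_top")[:2]])
go(tw([-50,-57,130],q)[0],-.9);print(state()["ee_pos"])
```

```text
[np.float64(74.2), np.float64(69.2), np.float64(70.9)]
[np.float64(72.6), np.float64(72.2), np.float64(70.5)]
[np.float64(73.1), np.float64(71.2), np.float64(72.4)]
top [(0.25, array([311.9679, 236.7286,   4.2176]))]
scene [(0.59, array([546.2943, 125.3045,  53.3187]))]
travel [ 0.0384 -0.1163  0.0398] rz 46.2 t 5.4333 yaw -0.094
[501.4621   7.6269 169.8426]
```

View pics/z1.png

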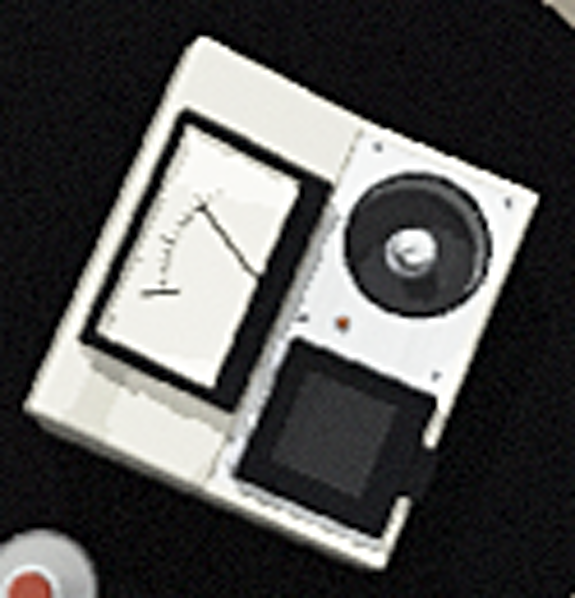

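The lid lies flat (lid at zoom (340,430), top depths ≈72). The needle tip is at (202,205) and the zero line at (160,292). Next, the knob.

servo_tool:
  steps:
    - {"travel": [0.0376,-0.118,0.04],"angular": [0,0,46],"gripper": 0.032}
    - {"travel": [0.0376,-0.118,0.04],"angular": [0,0,46],"gripper": 0.032}
    - {"travel": [0.0376,-0.118,0.04],"angular": [0,0,46],"gripper": 0.032}
    - {"travel": [0.0376,-0.118,0.04],"angular": [0,0,46],"gripper": 0.032}
    - {"travel": [0.0376,-0.118,0.04],"angular": [0,0,46],"gripper": 0.032}
    - {"travel": [0.0376,-0.118,0.04],"angular": [0,0,46],"gripper": 0.032}
    - {"travel": [0.0376,-0.118,0.04],"angular": [0,0,46],"gripper": 0.032}
    - {"travel": [0.0376,-0.118,0.04],"angular": [0,0,46],"gripper": 0.032}
    - {"travel": [0.0376,-0.118,0.04],"angular": [0,0,46],"gripper": 0.032}
    - {"travel": [0.0376,-0.118,0.04],"angular": [0,0,46],"gripper": 0.032}

```text
clock: 6.27
ee_pos: [550.5, 121.2, 129.9]
ee_rot: [0.901, -0.434, 0.0, 0.0]
force: [-0.1, -0.2, -0.6]
width: 32.1
gripper_force: 0.0
```

Run:
```python
from h import *
np.set_printoptions(precision=4,suppress=True)
print(state()["ee_pos"],state()["force"]);go([550,121.8,44],-.9)
```

```text
[550.5008 121.1671 129.9261] [-0.1155 -0.1882 -0.635 ]
travel [-0.0008 -0.      0.0859] rz 0.1 t 6.2667 yaw -0.898
```

Descend, then close gently and watch the force.

servo_tool:
  steps:
    - {"travel": [-0.0005,0,0.035],"angular": [0,0,0],"gripper": 0.032}
    - {"travel": [-0.0005,0,0.06],"angular": [0,0,0],"gripper": 0.032}
    - {"travel": [-0.0005,0,0.07],"angular": [0,0,0],"gripper": 0.032}
    - {"travel": [-0.0005,0,0.077],"angular": [0,0,0],"gripper": 0.032}
    - {"travel": [-0.0005,0,0.082],"angular": [0,0,0],"gripper": 0.032}
    - {"travel": [-0.0005,0,0.085],"angular": [0,0,0],"gripper": 0.032}
    - {"travel": [-0.0005,0,0.087],"angular": [0,0,0],"gripper": 0.032}
    - {"travel": [-0.0005,0,0.087],"angular": [0,0,0],"gripper": 0.032}

```text
clock: 6.93
ee_pos: [550.6, 121.6, 43.5]
ee_rot: [0.9, -0.435, 0.001, -0.0]
force: [0.1, 1.3, -0.5]
width: 32.0
gripper_force: 0.0
```

servo_tool:
  steps:
    - {"travel": [0,0,0],"angular": [0,0,0],"gripper": 0.015}
    - {"travel": [0,0,0],"angular": [0,0,0],"gripper": 0.01}
    - {"travel": [0,0,0],"angular": [0,0,0],"gripper": 0.01}
    - {"travel": [0,0,0],"angular": [0,0,0],"gripper": 0.01}
    - {"travel": [0,0,0],"angular": [0,0,0],"gripper": 0.01}
  grip_force: 25

```text
clock: 7.35
ee_pos: [551.4, 122.1, 43.8]
ee_rot: [0.9, -0.436, 0.001, -0.001]
force: [2.6, 4.3, 3.6]
width: 17.9
gripper_force: 25.0
```

servo_tool:
  steps:
    - {"travel": [0,-0.001,0],"angular": [0,0,-7],"gripper": 0.01}
    - {"travel": [0,-0.001,0],"angular": [0,0,-14],"gripper": 0.01}
    - {"travel": [0,-0.001,0],"angular": [0,0,-21],"gripper": 0.01}
    - {"travel": [0,-0.001,0],"angular": [0,0,-28],"gripper": 0.01}
    - {"travel": [0,-0.001,0],"angular": [0,0,-35],"gripper": 0.01}
    - {"travel": [0,-0.001,0],"angular": [0,0,-42],"gripper": 0.01}
    - {"travel": [0,-0.001,0],"angular": [0,0,-49],"gripper": 0.01}
    - {"travel": [0,-0.001,0],"angular": [0,0,-56],"gripper": 0.01}
    - {"travel": [0,-0.001,0],"angular": [0,0,-63],"gripper": 0.01}
    - {"travel": [0,-0.001,0],"angular": [0,0,-70],"gripper": 0.01}
    - {"travel": [0,-0.001,0],"angular": [0,0,-70],"gripper": 0.01}

```text
clock: 8.27
ee_pos: [551.4, 122.0, 43.8]
ee_rot: [0.987, 0.163, 0.001, 0.0]
force: [0.8, 0.6, 5.8]
width: 17.7
gripper_force: 25.3
```

Run:
```python
from h import *
s=state();M=R.from_quat(s["ee_rot"]).as_matrix();print("yaw",np.arctan2(M[1,0],M[0,0]),s["moment"],s["force"])
im,d=get_image("top")
cv2.imwrite("pics/z2.png",cv2.resize(im[120:205,235:320,::-1],None,fx=7,fy=7,interpolation=cv2.INTER_CUBIC))
```

```text
yaw 0.32695793326704814 [ 0.17291397 -0.0659149   0.06547539] [0.82230336 0.60898633 5.80800361]
```

View pics/z2.png

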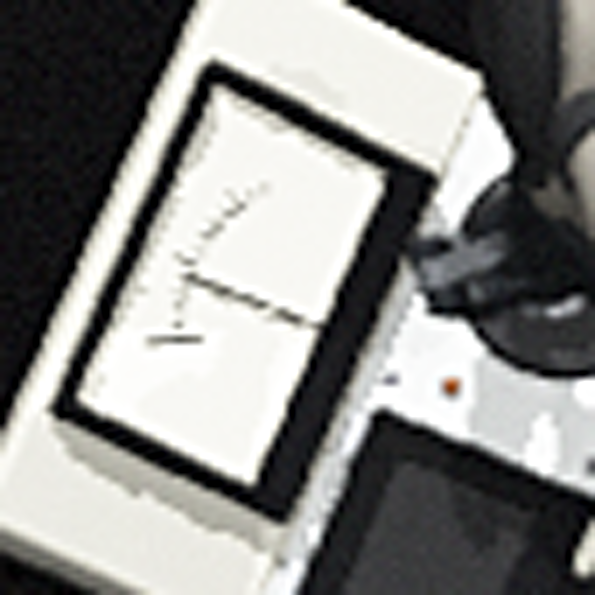

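The picture shows the needle tip at (185,272) and the thick zero line from (148,342) to (200,339). I'll work out the remaining turn.

```bash
cat >> h.py <<'E'
q=np.load("q.npy");c_,s_=np.cos(q[2]),np.sin(q[2]);Rm=np.array([[c_,-s_,0],[s_,c_,0],[0,0,1]])
def ang(uv,pv=(283.3,167.55),off=2):
    o=[]
    for u in(uv,pv):
        a,b=[Rm.T@(deproj("top",u,D)-[q[0],q[1],0]) for D in(500,900)]
        g=lambda p:p[2]-61-off-np.tan(.26)*p[0]
        o.append(a+g(a)/(g(a)-g(b))*(b-a))
    v=o[0]-o[1];return .5-np.arctan2(v[1],v[0]/np.cos(.26)),np.linalg.norm(v)
E
python3 - <<'E'
from h import *
for p in[(268.9,149.6),(261.4,158.9),(263.6,168.4),(256.1,168.9)]:print(ang(p))
E
```

```text
(np.float64(0.9390793716374684), np.float64(56.08842751130504))
(np.float64(0.41789381338108356), np.float64(58.550810278238835))
(np.float64(0.014087435330563614), np.float64(49.76526454873293))
(np.float64(0.007924654780873064), np.float64(68.38784906492432))
```

servo_tool:
  steps:
    - {"travel": [0,0,0],"angular": [0,0,-7],"gripper": 0.01}
    - {"travel": [0,0,0],"angular": [0,0,-14],"gripper": 0.01}
    - {"travel": [0,0,0],"angular": [0,0,-21],"gripper": 0.01}
    - {"travel": [0,0,0],"angular": [0,0,-28],"gripper": 0.01}
    - {"travel": [0,0,0],"angular": [0,0,-35],"gripper": 0.01}
    - {"travel": [0,0,0],"angular": [0,0,-42],"gripper": 0.01}
    - {"travel": [0,0,0],"angular": [0,0,-48],"gripper": 0.01}
    - {"travel": [0,0,0],"angular": [0,0,-52],"gripper": 0.01}
    - {"travel": [0,0,0],"angular": [0,0,-52],"gripper": 0.01}
    - {"travel": [0,0,0],"angular": [0,0,-52],"gripper": 0.01}

```text
clock: 9.15
ee_pos: [551.4, 121.9, 43.8]
ee_rot: [0.817, 0.576, 0.0, 0.001]
force: [0.8, 1.2, 6.4]
width: 17.8
gripper_force: 25.3
```

Run:
```python
from h import *
s=state();M=R.from_quat(s["ee_rot"]).as_matrix();print("yaw",np.arctan2(M[1,0],M[0,0]),s["moment"],s["force"])
im,d=get_image("top")
cv2.imwrite("pics/z3.png",cv2.resize(im[135:195,245:305,::-1],None,fx=10,fy=10,interpolation=cv2.INTER_CUBIC))
```

```text
yaw 1.2283495458172298 [ 0.14540592 -0.11188349  0.0308264 ] [0.78936879 1.20335976 6.3675276 ]
```

View pics/z3.png

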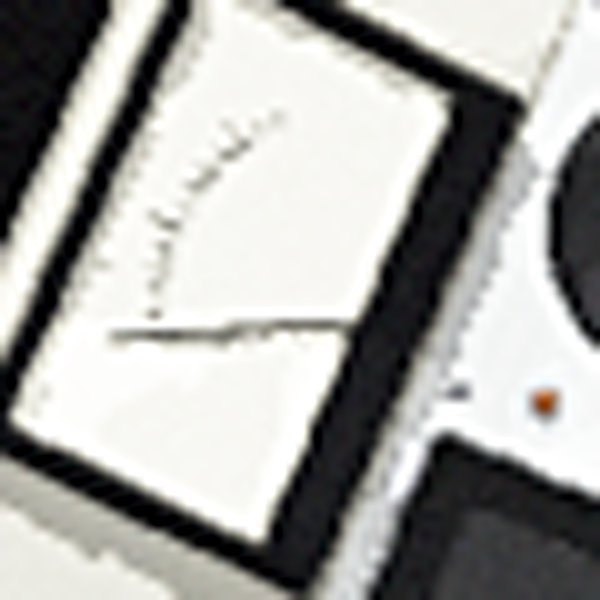

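The needle runs from (345,323) into the zero line at (112–185,335). I'll measure it before letting go.

Run:
```python
from h import *
for f in("pics/z3.png",):
    g=cv2.imread(f,0)[5::10,5::10].astype(float) 
im,d=get_image("top");g=cv2.cvtColor(im,cv2.COLOR_RGB2GRAY).astype(float)
g0=cv2.cvtColor(cv2.imread("pics/top0.png"),cv2.COLOR_BGR2GRAY).astype(float)
def cen(g,u):
    c=g[163:174,u];w=np.clip(215-c,0,None);return round((w*np.arange(163,174)).sum()/max(w.sum(),1),2),round(w.sum())
for u in range(254,282):print(u,cen(g,u),cen(g0,u) if u<266 else "")
```

```text
254 (np.float64(0.0), 0) (np.float64(0.0), 0)
255 (np.float64(0.0), 0) (np.float64(0.0), 0)
256 (np.float64(168.0), 46) (np.float64(168.1), 60)
257 (np.float64(168.0), 61) (np.float64(168.11), 85)
258 (np.float64(168.0), 78) (np.float64(168.0), 93)
259 (np.float64(168.0), 91) (np.float64(168.0), 103)
260 (np.float64(166.62), 227) (np.float64(166.96), 202)
261 (np.float64(168.04), 118) (np.float64(168.0), 123)
262 (np.float64(168.05), 132) (np.float64(168.0), 108)
263 (np.float64(168.0), 92) (np.float64(168.0), 79)
264 (np.float64(168.0), 89) (np.float64(0.0), 0)
265 (np.float64(168.0), 79) (np.float64(0.0), 0)
266 (np.float64(168.16), 105) 
267 (np.float64(168.24), 136) 
268 (np.float64(167.69), 139) 
269 (np.float64(167.5), 90) 
270 (np.float64(167.26), 66) 
271 (np.float64(167.62), 112) 
272 (np.float64(167.0), 83) 
273 (np.float64(167.0), 100) 
274 (np.float64(167.0), 98) 
275 (np.float64(167.0), 100) 
276 (np.float64(167.0), 105) 
277 (np.float64(167.0), 111) 
278 (np.float64(170.84), 302) 
279 (np.float64(170.79), 938) 
280 (np.float64(170.15), 1284) 
281 (np.float64(169.39), 1537)
```

The tip lies on the line to within about 0.3 px (under 1 mm). Release and withdraw.

servo_tool:
  steps:
    - {"travel": [0,0,0],"angular": [0,0,0],"gripper": 0.032}
    - {"travel": [0,0,0],"angular": [0,0,0],"gripper": 0.032}
    - {"travel": [0,0,0],"angular": [0,0,0],"gripper": 0.032}
    - {"travel": [0,0,0],"angular": [0,0,0],"gripper": 0.032}
    - {"travel": [0,0,-0.01],"angular": [0,0,0],"gripper": 0.032}
    - {"travel": [0,0,-0.03],"angular": [0,0,0],"gripper": 0.032}
    - {"travel": [0,0,-0.06],"angular": [0,0,0],"gripper": 0.032}
    - {"travel": [0,0,-0.1],"angular": [0,0,0],"gripper": 0.032}
    - {"travel": [-0.03,0,-0.12],"angular": [0,0,0],"gripper": 0.032}
    - {"travel": [-0.07,0,-0.12],"angular": [0,0,0],"gripper": 0.032}
    - {"travel": [-0.1,0,-0.12],"angular": [0,0,0],"gripper": 0.032}
    - {"travel": [-0.1,0,-0.12],"angular": [0,0,0],"gripper": 0.032}

```text
clock: 10.25
ee_pos: [515.8, 24.1, 164.1]
ee_rot: [0.818, 0.575, -0.001, 0.001]
force: [0.5, -0.7, -0.1]
width: 32.0
gripper_force: 0.0
```

Run:
```python
from h import *
im,d=get_image("top");print(state()["force"],state()["clock"])
cv2.imwrite("pics/z4.png",cv2.resize(im[115:265,215:355,::-1],None,fx=4,fy=4,interpolation=cv2.INTER_CUBIC))
g=cv2.cvtColor(im,cv2.COLOR_RGB2GRAY).astype(float)
for u in range(261,278):
    w=np.clip(215-g[164:172,u],0,None);print(u,round((w*np.arange(164,172)).sum()/max(w.sum(),1),2),end="; ")
```

```text
[-0.49077594  0.26092464 -0.45224743] 10.3
261 168.27; 262 168.26; 263 168.28; 264 168.3; 265 168.29; 266 168.31; 267 168.09; 268 167.63; 269 167.5; 270 167.39; 271 167.55; 272 167.1; 273 167.0; 274 167.13; 275 167.0; 276 167.13; 277 167.0;
```

View pics/z4.png

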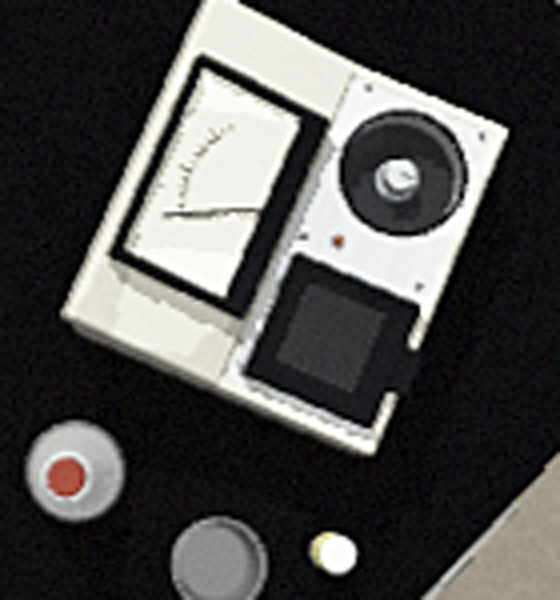

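The needle lies on the zero line at (165–260,212), the lid is shut at (340,340), the glassware hasn't moved and the gripper is clear.

```bash
python3 -c "from bench import *;print(sign_off())"
```

```text
the job is handed in; nothing more can be done
None
```

The lid is shut, the needle is on the zero line to within about 1 mm, the glassware is where it stood, and the job is handed in; the sign-off gave no verdict.

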